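# Clip the sensor to the red-lidded jar's fin and hold the jar at the reader

### The job

Squeeze the blue spring clip open, take it off its parking stand and let it shut squarely on the metal fin right outside the red-lidded jar on the carousel, pushed well down and upright, and let go of it for good. Then turn the carousel until that jar faces the black reader with the yellow arrow, and finish while still holding the carousel still there, because its spring would pull it away. Keep the jars upright in their wells and do not disturb the other things on the trolley.

Things in the scene. Friction and masses are not known exactly. Their poses are not given: they have to be found in the camera images.
- reader_base: Fixed round grey base plate of the carousel, 260 mm diameter, 12 mm high; origin at its centre on the table top, z up. On its -x side stands the black reader: that side is the carousel's front. The base stands at any yaw within about 30 degrees.
- carousel: White disc, 230 mm diameter, top 36 mm above the table, turning about the z axis at its origin (centre of its underside). Five jars stand in 12 mm deep wells evenly round it, 62 mm from the axis. Outside each jar, on the same radius, an upright aluminium fin lies along the radius: 4 mm thick, 30 mm long, 84 to 114 mm from the axis, top edge 76 mm above the table.
- jar_red: Loose jar with a red lid, 34 mm diameter, 55 mm tall; origin at the centre of its underside. At the start it stands in the well 72 degrees to the left or to the right of the reader, as seen from the carousel's axis.
- jar_white: Loose jar of the same size with a white lid, in the well on the other side, 72 degrees from the reader; origin at the centre of its underside. The three other white-lidded jars are fixed to the turntable.
- clip: Blue sensor clip like a clothes peg, about 50 g, upright, jaws down, parked on the stand's fin. Origin on its pivot (white hub 16 mm thick, along clip x). Handles rise 44 mm above the pivot, splayed to +y and -y, 41 mm over their tops, 20 mm wide along x; jaws reach 30 mm below it. Parked, the pivot is 12 mm above the fin's top edge, 82 mm above the table; on a carousel fin that makes 88 mm.
- stand: Fixed white foot 80 x 80 x 14 mm with an upright aluminium fin, 4 mm thick (its y), 30 mm long (its x), top edge 70 mm above the table; origin under its centre on the table.
- handset: Bystander: white handheld unit with a blue panel, 140 x 85 x 35 mm; origin under its centre.
- dish: Bystander: empty steel dish 180 x 110 x 35 mm; origin under its centre.
- sanitiser: Bystander: clear bottle with blue cap, 64 mm diameter, 160 mm tall; origin under its centre.
- spare_jar: Bystander: white-lidded jar on the table, 34 mm diameter, 55 mm tall; origin under its centre.
- glove_box: Bystander: blue box 120 x 220 x 70 mm; origin under its centre.
- beaker: Bystander: steel cup, 70 mm diameter, 90 mm tall; origin under its centre.
- reader (a point): Middle of the top of the black reader, 152 mm from the carousel's axis, 44 mm above the table, reader 50 mm wide and 30 mm deep; the yellow arrow on it points to the carousel's axis.
- handle (a point): Centre of the carousel's black bar handle on its axis, 126 mm above the table; bar 60 mm long (turntable's own x), 14 mm thick (its y), 30 mm tall. Jars reach 91 mm up. A centring spring (0.12 N m/rad, friction 0.03 N m) turns the carousel back to rest, where its x is along the base's x, 72 degrees from the goal; it turns 97 degrees either way.
- clip_pivot (a point): The clip's pivot, same point as its origin. Squeezing the handles together along y, gripped 25 to 30 mm above the pivot (about 10 N), opens the jaws to 17 mm at the tips, at a stop where the handles are parallel, about 21 mm over their outsides; keep squeezing to carry it open. Let go and the spring shuts the jaws. On a fin either way round will do, mid-fin 99 mm from the carousel's axis.

How it is judged:
By the outcome, as a careful person would: the job done as asked, in the order asked, and still so for the second after the job is handed in, while the arm keeps its last pose, push and grip.
It also fails if it takes over 51 s, if anything falls off the work surface, if the arm or the gripper's body presses on something with over 40 N, if the wrist force passes 120 N, or if a joint passes its speed limit or range.

### The arm

A 6-joint arm with a two-finger parallel gripper is mounted at the origin on the work surface. World frame = base frame: x ahead of the robot, y to its left, z up, the work surface at z = 0. Lengths are in m, angles in rad, forces in N, time in s.
With the tool pointing down it reaches from about 0.425 to 0.95 m from the base axis. Payload 3.5 kg.
Tool frame: the origin (TCP) lies midway between the tips of the shut fingers; the grasp point (between the pads) lies ctrl.hold_point_z behind it (ctrl.hold_point_z is the distance from the TCP to the grasp point, in m); z points along the fingers, x is the direction in which the jaws open and shut, and the axes are right-handed (so a half turn about z gives the same grasp; the last joint's range is limited). The gripper opens to 85 mm and grips with 20 to 120 N. Pads are 22 mm wide; open, the fingers measure 114 mm over their backs; the gripper's body (76 mm by 85 mm) begins 54 mm behind the grasp point. The pads swing forward as they close: fully open they stand 13 mm farther back than shut.
Start: joints at [-1.317, 0.286, 1.577, -0, 1.279, -0.15], TCP at [0.265, -0.621, 0.231] pointing down, gripper open.
Joint ranges: [-2.77, 2.77], [-0.9, 2.22], [0.21, 2.48], [-1.53, 4.67], [0.24, 2.81], [-2.84, 2.84]. Speed limits (rad/s): [2.79, 2.79, 3.14, 3.14, 3.14, 3.14].

### API

Orientations are given as a unit quaternion [x, y, z, w].
In Python, from plant import ctrl gives the robot as it stands.
- The arm moves only by the tool step_arm, never from a script. Its arguments are lists of equal length, an entry for each row: "gripper": the gripper's target within -1 to 1 (shut at 1, half-way at 0, fully open at -1); "linear": the shift along the tool's x, y, z in m, a list of three; "delta_rot": the turn, a rotation vector about the tool's x, y, z in degrees, a list of three. A call has 1 to 20 rows; each row is the pose to reach, as a shift and turn from the pose commanded when the call began, along the tool's axes at that moment; what a row does not reach only later rows make up. A row lasts 1/8 s, in which the tool goes at most 62.5 mm and 10.7 degrees, less where a joint would pass 70% of its speed; a pose out of reach is approached as far as the arm can. A call with a gripper value outside its range is refused whole. The fingers move at their own pace and stop on an object; "grip_force" is the grip in N (left out, the last holds). Time passes only in rows, so rows that repeat a pose let the fingers close. It gives the time, the measured TCP pose, the force and the opening at its end, in the units of the state.
- ctrl.get_state(): the state, without advancing time (a new reading comes with each control period).
- ctrl.read_camera(name): name is "scene" or "top"; returns a dict with "frame" (420x560x3 uint8, red, green, blue), "fx", "fy", "cx", "cy" (pixels), "view" (4x4, takes a point from world to camera coordinates). Camera axes: x right, y down, z forward; pixel columns grow to the right and rows downward; lengths in m; the calibration is good to about 2 mm. A picture is of the moment at which its call begins. There is no depth.
- ctrl.sign_off(): hands the job in, once; it reports no verdict.
The state is a dict: "time": time; "qpos": joint angles; "dq": joint speeds; "joint_efforts": joint torques, N m; "eef_pos": TCP position; "tcp_rot": TCP orientation; "contact_force": force on the tool from outside, world axes, zero at the start; "wrist_torque": the same for the moment, N m; "opening": opening from 0.0 (shut) to 1.0 (fully open).
Only numpy, scipy, OpenCV 4.12 (cv2) and the standard library are available. Lean on these libraries where they do the work, as an engineer would, in place of code of your own. Each camera call takes 0.05 s, during which the arm holds its last target. There are 200 camera calls.

## Working session

There is one attempt and no reset: what is moved stays moved. The work goes in short steps, Python scripts to look and compute and a tool call to move; the robot and the scene stay as the last step left them, time stands still between calls to the robot, and variables do not carry over. Pictures are saved under pics/ and viewed, on a budget of 10 in all, crops included, one or two more only if the job needs it, and the job is handed in when it is done.

Besides the shell and the picture viewer there is one more tool, called by a JSON object that holds its "fn" and its "kwargs". step_arm: Moves the arm, as the interface text tells. Its arguments: {"type":"object","properties":{"gripper":{"type":"array"},"linear":{"type":"array"},"delta_rot":{"type":"array"},"grip_force":{"type":"number"}},"required":["gripper","linear","delta_rot"]}

```bash
ls; mkdir -p pics
python3 - <<'E'
from plant import ctrl
import cv2,numpy as np
s=ctrl.get_state();print({k:np.round(v,3) for k,v in s.items()},ctrl.hold_point_z)
for n in("scene","top"):
    c=ctrl.read_camera(n);np.savez(f"pics/{n}0.npz",**c)
    cv2.imwrite(f"pics/{n}0.png",c["frame"][:,:,::-1]);print(n,c["fx"],c["cx"],c["cy"],np.round(c["view"],3).tolist())
E
```

```text
pics
{'time': np.float64(0.0), 'qpos': array([-1.317,  0.287,  1.578, -0.   ,  1.279, -0.15 ]), 'dq': array([ 0.001,  0.001, -0.001,  0.001,  0.   , -0.   ]), 'joint_efforts': array([-0.0000e+00, -4.0598e+01, -2.9262e+01, -0.0000e+00,  6.0000e-03,
        0.0000e+00]), 'eef_pos': array([ 0.265, -0.62 ,  0.23 ]), 'tcp_rot': array([ 0.835, -0.551, -0.001, -0.001]), 'contact_force': array([ 0.07 ,  0.238, -0.409]), 'wrist_torque': array([ 0.058, -0.016,  0.027]), 'opening': np.float64(1.0)} 0.0187
scene 423.9901356485964 276.0899775893628 211.33129639628118 [[-0.507, 0.862, 0.015, 0.269], [0.455, 0.283, -0.844, -0.163], [-0.732, -0.421, -0.536, 1.617], [0.0, 0.0, 0.0, 1.0]]
top 465.64767576371213 275.2848484282279 207.08691060360275 [[-0.028, -1.0, -0.005, 0.051], [-0.998, 0.028, -0.063, 0.57], [0.063, 0.003, -0.998, 1.369], [0.0, 0.0, 0.0, 1.0]]
```

View pics/top0.png

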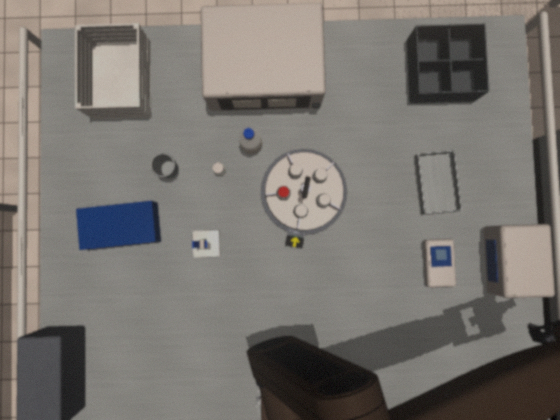

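View pics/scene0.png

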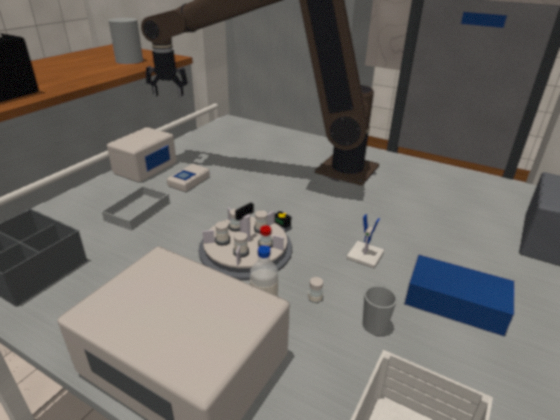

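The top view shows the carousel at (304,190), red jar (284,192), reader (295,241), and the clip on its stand (205,244). Next I measure these.

```bash
cat > h.py <<'E'
import numpy as np,cv2
def load(n): return dict(np.load(f"pics/{n}.npz"))
def ray(c,u,v):
    R=c["view"][:3,:3];t=c["view"][:3,3]
    d=R.T@np.array([(u-c["cx"])/c["fx"],(v-c["cy"])/c["fy"],1]);return -R.T@t,d/np.linalg.norm(d)
def onz(c,u,v,z):
    o,d=ray(c,u,v);return o+d*(z-o[2])/d[2]
def proj(c,p):
    q=c["view"][:3,:3]@np.array(p)+c["view"][:3,3];return np.array([c["fx"]*q[0]/q[2]+c["cx"],c["fy"]*q[1]/q[2]+c["cy"]])
def tri(c1,p1,c2,p2):
    o1,d1=ray(c1,*p1);o2,d2=ray(c2,*p2);A=np.stack([d1,-d2],1);s=np.linalg.lstsq(A,o2-o1,rcond=None)[0]
    a,b=o1+s[0]*d1,o2+s[1]*d2;return (a+b)/2,np.linalg.norm(a-b)
def hsv(c): return cv2.cvtColor(c["frame"],cv2.COLOR_RGB2HSV)
def blobs(m,box,amin=8):
    x0,y0,x1,y1=box;k=np.zeros_like(m);k[y0:y1,x0:x1]=m[y0:y1,x0:x1]
    n,l,s,ce=cv2.connectedComponentsWithStats(k);return [(ce[i].round(2).tolist(),int(s[i,4]),s[i,:4].tolist()) for i in range(1,n) if s[i,4]>=amin],l
E
python3 - <<'E'
from h import *
T,S=load("top0"),load("scene0");ht,hs=hsv(T),hsv(S)
R=lambda h:cv2.inRange(h,(0,140,60),(8,255,255))|cv2.inRange(h,(172,140,60),(180,255,255))
Y=lambda h:cv2.inRange(h,(20,140,80),(35,255,255))
B=lambda h:cv2.inRange(h,(100,110,20),(130,255,255))
W=lambda h:cv2.inRange(h,(0,0,165),(180,40,255))
bt,bs=(255,140,350,255),(195,190,300,275)
print("red",blobs(R(ht),bt)[0],blobs(R(hs),bs)[0]);print("yel",blobs(Y(ht),bt)[0],blobs(Y(hs),bs)[0])
print("blue",blobs(B(ht),(185,225,225,262),4)[0],blobs(B(hs),(340,200,400,270),4)[0])
print("white",blobs(W(ht),(185,225,225,262))[0],blobs(W(ht),bt,100)[0])
k=T["frame"][:,:,::-1]
a=cv2.resize(k[140:260,255:355],None,fx=4.5,fy=4.5,interpolation=2);b=cv2.resize(k[225:265,185:225],(256,256),interpolation=2);d=cv2.resize(S["frame"][200:270,340:400,::-1],(240,280),interpolation=2)
o=np.zeros((540,720,3),np.uint8);o[:,:450]=a;o[:256,455:711]=b;o[258:538,460:700]=d;cv2.imwrite("pics/z.png",o)
E
```

```text
red [([283.11, 191.48], 81, [278, 187, 11, 10])] [([264.98, 229.87], 92, [260, 225, 11, 11])]
yel [([294.61, 241.09], 56, [291, 237, 9, 10])] [([281.5, 214.89], 38, [278, 213, 8, 5])]
blue [([194.7, 243.9], 20, [193, 242, 5, 5]), ([205.33, 244.17], 6, [205, 242, 2, 5])] [([364.91, 221.82], 33, [364, 215, 3, 14]), ([368.6, 238.6], 5, [368, 237, 2, 4])]
white [([206.74, 242.91], 491, [193, 231, 26, 26])] [([304.75, 190.35], 3561, [266, 153, 77, 76])]
```

View pics/z.png

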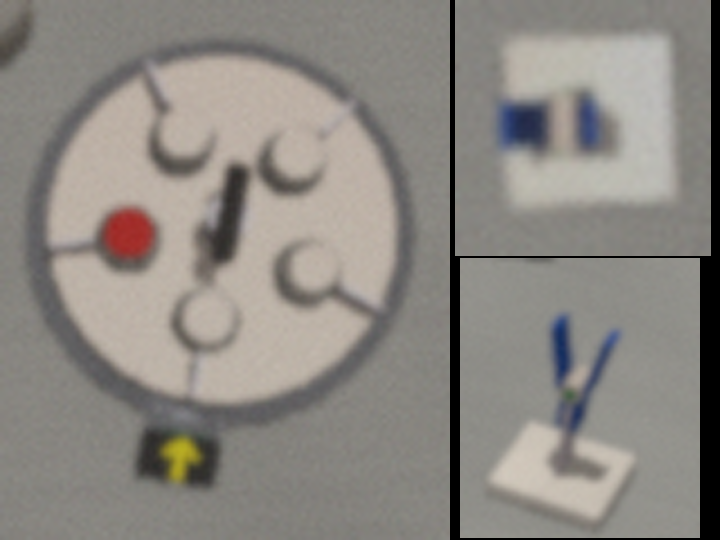

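The crop shows the red jar left (+y side) of the axis with its fin pointing left. The clip's handles splay along image horizontal (world y), and the foot is nearly axis-aligned. Next I compute the geometry.

```bash
cat > m.py <<'E'
from h import *
R=lambda h:cv2.inRange(h,(0,140,60),(8,255,255))|cv2.inRange(h,(172,140,60),(180,255,255))
Y=lambda h:cv2.inRange(h,(20,140,80),(35,255,255))
W=lambda h:cv2.inRange(h,(0,0,165),(180,40,255))
E
python3 - <<'E'
from m import *
T,S=load("top0"),load("scene0");ht=hsv(T)
b,l=blobs(W(ht),(255,140,350,255),100)
m=(l>0).astype(np.uint8);c=max(cv2.findContours(m,0,1)[0],key=cv2.contourArea)
P=np.array([onz(T,*p,0.036)[:2] for p in cv2.convexHull(c)[:,0].astype(float)])
A=np.c_[2*P,np.ones(len(P))];x=np.linalg.lstsq(A,(P**2).sum(1),rcond=None)[0];cen=x[:2];print("axis",cen,"r",np.sqrt(x[2]+cen@cen),len(P))
red=onz(T,283.11,191.48,.091)[:2];print("red top",red,tri(T,(283.11,191.48),S,(264.98,229.87)))
yel=onz(T,294.61,241.09,.044)[:2];print("yel",yel,tri(T,(294.61,241.09),S,(281.5,214.89)))
for n,p in(("red",red),("yel",yel)): d=p-cen;print(n,np.linalg.norm(d),np.degrees(np.arctan2(d[1],d[0])))
# handle
g=cv2.inRange(ht,(0,0,0),(180,255,60));b,l=blobs(g,(290,170,320,205));print(b)
for i,bb in enumerate(b):
  pts=np.argwhere(l>0)[:,::-1].astype(float);Q=np.array([onz(T,*p,.141)[:2] for p in pts]);mu=Q.mean(0);w,v=np.linalg.eigh(np.cov((Q-mu).T));print("handle",mu,np.degrees(np.arctan2(v[1,1],v[0,1])));break
# stand
mw=cv2.inRange(ht,(0,0,140),(180,60,255))|cv2.inRange(ht,(100,60,20),(130,255,255));b,l=blobs(mw,(185,225,228,262),100);print(b)
c=max(cv2.findContours((l>0).astype(np.uint8),0,1)[0],key=cv2.contourArea)
for z in(.014,): 
  q=np.array([onz(T,*p,z)[:2] for p in c[:,0].astype(float)],np.float32);print("stand",cv2.minAreaRect(q))
print("clip handles",onz(T,194.7,243.9,.122),onz(T,206,244,.122),tri(T,(194.7,243.9),S,(364.9,216)))
E
```

```text
axis [ 0.61742503 -0.05010911] r 0.11193782595515532 43
red top [0.61055555 0.01205485] (array([0.61135748, 0.01192305, 0.08270977]), np.float64(2.2526804610203403e-05))
yel [ 0.46929482 -0.01793369] (array([ 0.46929542, -0.01807371,  0.04158376]), np.float64(0.00011851242536297244))
red 0.06254236653025086 96.30593335694982
yel 0.15158435066948306 167.74512369208125
[([305.39, 187.57], 46, [303, 178, 6, 19])]
handle [ 0.61475533 -0.04810329] 165.93305129506524
[([205.42, 243.32], 711, [191, 229, 29, 30])]
stand ((0.46946632862091064, 0.2476016730070114), (0.08340440690517426, 0.08606577664613724), 89.07271575927734)
clip handles [0.47001573 0.25909107 0.122     ] [0.46889085 0.22808201 0.122     ] (array([0.47470093, 0.24570609, 0.13171126]), np.float64(0.02469382386034256))
```

```bash
cat > g.py <<'E'
import sys,numpy as np
from plant import ctrl
from scipy.spatial.transform import Rotation as Ro
def go(*targets):
    s=ctrl.get_state();M=Ro.from_quat(s["tcp_rot"])
    print("at",s["time"].round(2),s["eef_pos"].round(4),"psi",np.degrees(np.arctan2(*M.as_matrix()[[1,0],0])).round(2),"z",M.as_matrix()[:,2].round(3),"open",s["opening"].round(3),"F",s["contact_force"].round(1))
    for x,y,z,psi in targets:
        D=M.inv()*Ro.from_euler("zx",[psi,180],degrees=True) if 0 else M.inv()*(Ro.from_euler("z",psi,degrees=True)*Ro.from_euler("x",180,degrees=True))
        print((x,y,z,psi),"lin",M.inv().apply(np.array([x,y,z])-s["eef_pos"]).round(4).tolist(),"rot",D.as_rotvec(degrees=True).round(1).tolist())
if __name__=="__main__":
    go(*[tuple(map(float,a.split(","))) for a in sys.argv[1:]])
E
python3 g.py .5,0,.24,-90 .468,.244,.19,-90
```

```text
Traceback (most recent call last):
  File "g.py", line 11, in <module>
    go(*[tuple(map(float,a.split(","))) for a in sys.argv[1:]])
    ~~^^^^^^^^^^^^^^^^^^^^^^^^^^^^^^^^^^^^^^^^^^^^^^^^^^^^^^^^^
  File "g.py", line 6, in go
    print("at",s["time"].round(2),s["eef_pos"].round(4),"psi",np.degrees(np.arctan2(*M.as_matrix()[[1,0],0])).round(2),"z",M.as_matrix()[:,2].round(3),"open",s["opening"].round(3),"F",s["contact_force"].round(1))
               ^^^^^^^^^^^^^^^
AttributeError: 'float' object has no attribute 'round'
```

```bash
sed -i 's/s\["time"\].round(2)/round(float(s["time"]),2)/; s/s\["opening"\].round(3)/round(float(s["opening"]),3)/; s/M.inv()\*Ro.from_euler("zx".*if 0 else //' g.py
python3 g.py .5,0,.24,-90 .468,.244,.19,-90
```

```text
at 0.1 [ 0.2651 -0.6201  0.2301] psi -66.86 z [-0.001  0.002 -1.   ] open 1.002 F [ 0.2 -0.6  0.8]
(0.5, 0.0, 0.24, -90.0) lin [-0.478, -0.4597, -0.0088] rot [0.0, 0.1, 23.1]
(0.468, 0.244, 0.19, -90.0) lin [-0.7148, -0.5261, 0.0417] rot [0.0, 0.1, 23.1]
```

{"fn": "step_arm", "kwargs": {"gripper": [-1,-1,-1,-1,-1,-1,-1,-1,-1,-1,-1,-1,-1,-1,-1,-1,-1,-1], "linear": [[-0.478,-0.46,-0.009],[-0.478,-0.46,-0.009],[-0.478,-0.46,-0.009],[-0.478,-0.46,-0.009],[-0.478,-0.46,-0.009],[-0.478,-0.46,-0.009],[-0.478,-0.46,-0.009],[-0.478,-0.46,-0.009],[-0.478,-0.46,-0.009],[-0.478,-0.46,-0.009],[-0.478,-0.46,-0.009],[-0.715,-0.526,0.042],[-0.715,-0.526,0.042],[-0.715,-0.526,0.042],[-0.715,-0.526,0.042],[-0.715,-0.526,0.042],[-0.715,-0.526,0.042],[-0.715,-0.526,0.042]], "delta_rot": [[0,0,23],[0,0,23],[0,0,23],[0,0,23],[0,0,23],[0,0,23],[0,0,23],[0,0,23],[0,0,23],[0,0,23],[0,0,23],[0,0,23],[0,0,23],[0,0,23],[0,0,23],[0,0,23],[0,0,23],[0,0,23]], "grip_force": 40}}

```text
time: 2.35
eef_pos: [0.4685, 0.2424, 0.1896]
tcp_rot: [0.707, -0.707, 0.0, -0.0]
contact_force: [0.1, 0.0, 0.3]
opening: 0.999
```

```bash
python3 g.py .468,.244,.19,-90 .468,.244,.09,-90
python3 - <<'E'
from plant import ctrl
from h import *
o=[]
for n in("scene","top"):
    c=ctrl.read_camera(n);np.savez(f"pics/{n}1.npz",**c);u,v=proj(c,(.468,.244,.12)).astype(int)
    o.append(cv2.resize(c["frame"][max(v-50,0):max(v-50,0)+100,u-50:u+50,::-1],(400,400),interpolation=2))
cv2.imwrite("pics/a1.png",np.hstack(o))
E
```

```text
at 2.35 [0.4685 0.2424 0.1896] psi -89.97 z [ 0.001 -0.    -1.   ] open 0.999 F [0.1 0.  0.3]
(0.468, 0.244, 0.19, -90.0) lin [-0.0016, 0.0005, -0.0004] rot [-0.0, -0.0, 0.0]
(0.468, 0.244, 0.09, -90.0) lin [-0.0016, 0.0006, 0.0996] rot [-0.0, -0.0, 0.0]
```

View pics/a1.png

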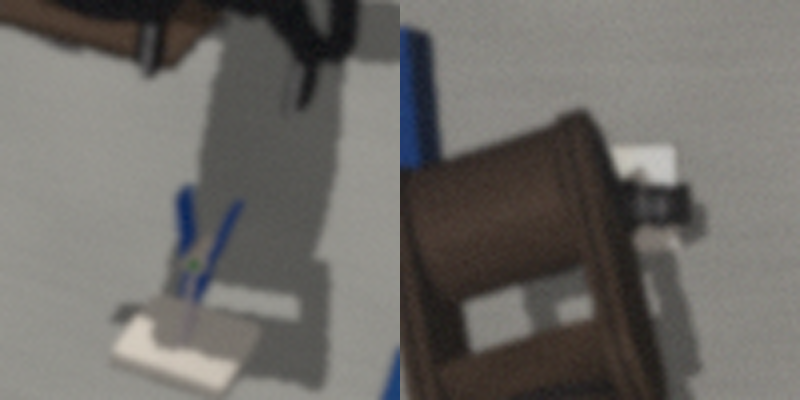

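```bash
python3 -c "
from h import *
S,T=load('scene0'),load('top0')
print(proj(S,(.476,.244,.082)),proj(S,(.468,.244,.126)),proj(S,(.468,.264,.126)),proj(S,(.468,.224,.126)))
print('hub',tri(S,(367,234.2),T,(202,244)))"
```

```text
[366.47806293 231.56350363] [369.74232766 216.23074032] [377.12940429 218.45424528] [362.4669416  214.04085415]
hub (array([0.46909106, 0.24610685, 0.07007634]), np.float64(0.002909918608307936))
```

{"fn": "step_arm", "kwargs": {"gripper": [-1,-1,-1,-1], "linear": [[-0.001,0,0.05],[-0.001,0,0.1],[-0.001,0,0.1],[-0.001,0,0.1]], "delta_rot": [[0,0,0],[0,0,0],[0,0,0],[0,0,0]]}}

```text
time: 2.95
eef_pos: [0.4695, 0.2443, 0.0912]
tcp_rot: [0.708, -0.707, 0.001, -0.001]
contact_force: [-0.2, -0.6, -1.1]
opening: 0.999
```

{"fn": "step_arm", "kwargs": {"gripper": [0.1,0.1,0.1,0.1,0.1], "linear": [[0,0,0],[0,0,0],[0,0,0],[0,0,0],[0,0,0]], "delta_rot": [[0,0,0],[0,0,0],[0,0,0],[0,0,0],[0,0,0]], "grip_force": 20}}

```text
time: 3.58
eef_pos: [0.4681, 0.2447, 0.0895]
tcp_rot: [0.708, -0.706, -0.0, -0.0]
contact_force: [0.9, 1.1, 0.6]
opening: 0.454
```

{"fn": "step_arm", "kwargs": {"gripper": [0.3,0.3,0.3], "linear": [[0,0,0],[0,0,0],[0,0,0]], "delta_rot": [[0,0,0],[0,0,0],[0,0,0]]}}

```text
time: 3.95
eef_pos: [0.4682, 0.2444, 0.0897]
tcp_rot: [0.708, -0.706, 0.0, -0.0]
contact_force: [-0.3, 0.1, 3.3]
opening: 0.352
```

Run:
```python
from plant import ctrl
from h import *
c=ctrl.read_camera("scene");u,v=proj(c,(.468,.244,.1)).astype(int)
cv2.imwrite("pics/a2.png",cv2.resize(c["frame"][v-35:v+35,u-35:u+35,::-1],(560,560),interpolation=2))
print(ctrl.get_state()["contact_force"])
```

```text
[ 0.09252557 -0.43155892  4.29112532]
```

View pics/a2.png

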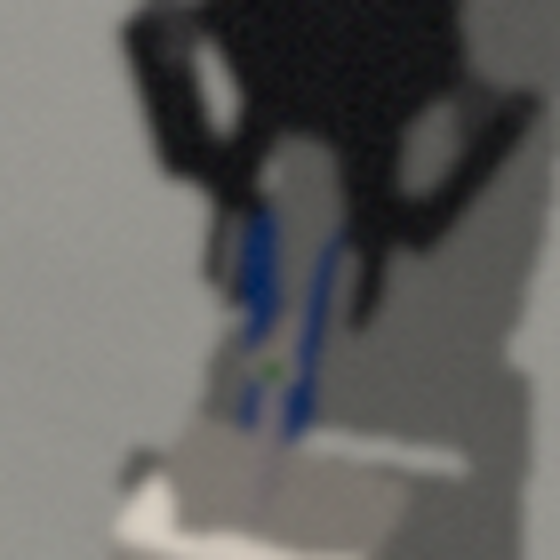

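The fingers hold both handles (260,270 and 320,270) and the jaws are starting to open. I'll squeeze to the stop.

{"fn": "step_arm", "kwargs": {"gripper": [1,1,1,1,1], "linear": [[0,0,0],[0,0,0],[0,0,0],[0,0,0],[0,0,0]], "delta_rot": [[0,0,0],[0,0,0],[0,0,0],[0,0,0],[0,0,0]], "grip_force": 30}}

```text
time: 4.62
eef_pos: [0.4691, 0.2451, 0.0907]
tcp_rot: [0.708, -0.706, 0.0, -0.001]
contact_force: [0.5, 0.7, 6.8]
opening: 0.237
```

{"fn": "step_arm", "kwargs": {"gripper": [1,1,1,1,1,1], "linear": [[0,0,-0.01],[0,0,-0.03],[0,0,-0.06],[0,0,-0.11],[0,0,-0.11],[0,0,-0.11]], "delta_rot": [[0,0,0],[0,0,0],[0,0,0],[0,0,0],[0,0,0],[0,0,0]]}}

```text
time: 5.38
eef_pos: [0.4673, 0.2442, 0.1984]
tcp_rot: [0.708, -0.706, -0.0, 0.001]
contact_force: [-0.5, -0.6, -1.5]
opening: 0.238
```

```bash
python3 g.py .468,.244,.20,-90 .55,.12,.21,6 .6067,.0485,.16,6;  python3 - <<'E'
from plant import ctrl
from h import *
c=ctrl.read_camera("scene");np.savez("pics/scene3.npz",**c);u,v=proj(c,(.468,.244,.19)).astype(int)
print(u,v,proj(c,(.468,.244,.192)),"stand",proj(c,(.468,.244,.07)))
cv2.imwrite("pics/a3.png",cv2.resize(c["frame"][v-30:v+70,u-40:u+40,::-1],(480,600),interpolation=2))
E
```

```text
at 5.38 [0.4673 0.2442 0.1984] psi -89.87 z [-0.001 -0.    -1.   ] open 0.238 F [-0.5 -0.6 -1.5]
(0.468, 0.244, 0.2, -90.0) lin [0.0003, -0.0007, -0.0016] rot [0.1, -0.0, 0.1]
(0.55, 0.12, 0.21, 6.0) lin [0.1244, -0.0824, -0.0116] rot [0.1, 0.1, -95.9]
(0.6067, 0.0485, 0.16, 6.0) lin [0.1961, -0.139, 0.0383] rot [0.1, 0.1, -95.9]
373 194 [373.24079747 194.29670257] stand [366.94486992 233.76970655]
```

View pics/a3.png

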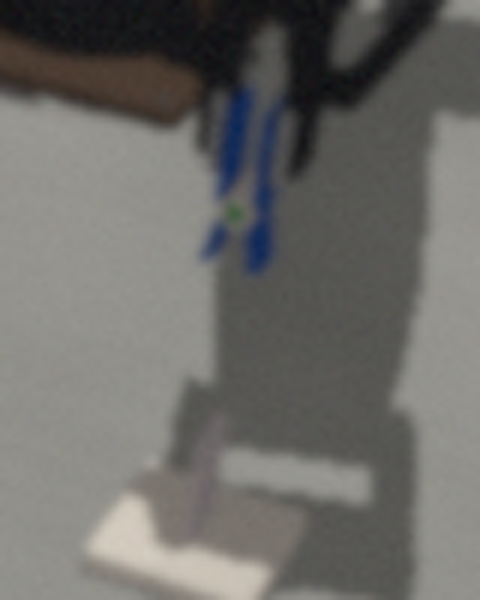

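The clip is carried open, with its hub at (235,213) in the crop and level; the stand fin is bare. I'll check the fin line while moving over.

{"fn": "step_arm", "kwargs": {"gripper": [1,1,1,1,1,1,1,1,1,1,1,1], "linear": [[0.031,-0.02,-0.01],[0.062,-0.041,-0.01],[0.093,-0.062,-0.012],[0.124,-0.082,-0.012],[0.196,-0.139,0.0],[0.196,-0.139,0.0],[0.196,-0.139,0.0],[0.196,-0.139,0.0],[0.196,-0.139,0.0],[0.196,-0.139,0.0],[0.196,-0.139,0.0],[0.196,-0.139,0.0]], "delta_rot": [[0,0,-10],[0,0,-20],[0,0,-30],[0,0,-40],[0,0,-50],[0,0,-60],[0,0,-70],[0,0,-80],[0,0,-90],[0,0,-96],[0,0,-96],[0,0,-96]]}}

```text
time: 6.92
eef_pos: [0.6068, 0.0489, 0.1979]
tcp_rot: [0.999, 0.053, -0.001, -0.0]
contact_force: [0.2, -0.4, 0.0]
opening: 0.238
```

Run:
```python
from plant import ctrl
from m import *
import g
T=load("top0");cen=np.array([.6174,-.0501])
e=lambda a:np.array([np.cos(np.radians(a)),np.sin(np.radians(a))])
print("fin proj",[proj(T,[*(cen+r*e(96)),.076]).round(1) for r in(.084,.114)])
# dark/bluish ridge along columns 266..276
f=T["frame"].astype(float);blur=f[186:204,262:278];sat=blur[:,:,2]-blur[:,:,0]
for j in range(262,279):
    col=cv2.GaussianBlur(f[:,:,2]-f[:,:,0],(0,0),.8)[187:203,j];w=np.clip(col-np.median(col)-3,0,None);print(j,(w@np.arange(187,203)/w.sum()).round(2) if w.sum()>0 else None,col.max().round(0),end=" | ")
print()
g.go((.6067,.0485,.16,6),(.6067,.0485,.096,6))
o=[]
for n in("scene","top"):
    c=ctrl.read_camera(n);np.savez(f"pics/{n}4.npz",**c);u,v=proj(c,(.607,.0485,.12)).astype(int);print(n,u,v)
    o.append(cv2.resize(c["frame"][v-35:v+35,u-30:u+30,::-1],(390,455),interpolation=2))
cv2.imwrite("pics/a4.png",np.hstack(o))
```

```text
fin proj [array([275.6, 192.9]), array([265.2, 194.2])]
262 None 2.0 | 263 None 1.0 | 264 None 0.0 | 265 201.67 -2.0 | 266 198.97 -7.0 | 267 194.96 -10.0 | 268 194.32 -11.0 | 269 194.0 -10.0 | 270 193.91 -9.0 | 271 193.97 -9.0 | 272 193.84 -9.0 | 273 193.6 -9.0 | 274 193.47 -9.0 | 275 193.45 -11.0 | 276 194.28 -15.0 | 277 196.77 -17.0 | 278 199.07 -17.0 | 
at 6.92 [0.6068 0.0489 0.1979] psi 6.05 z [-0.002  0.    -1.   ] open 0.238 F [ 0.2 -0.4  0. ]
(0.6067, 0.0485, 0.16, 6) lin [-0.0001, 0.0004, 0.0379] rot [-0.0, 0.1, 0.1]
(0.6067, 0.0485, 0.096, 6) lin [0.0001, 0.0004, 0.1019] rot [-0.0, 0.1, 0.1]
scene 278 221
top 270 192
```

View pics/a4.png

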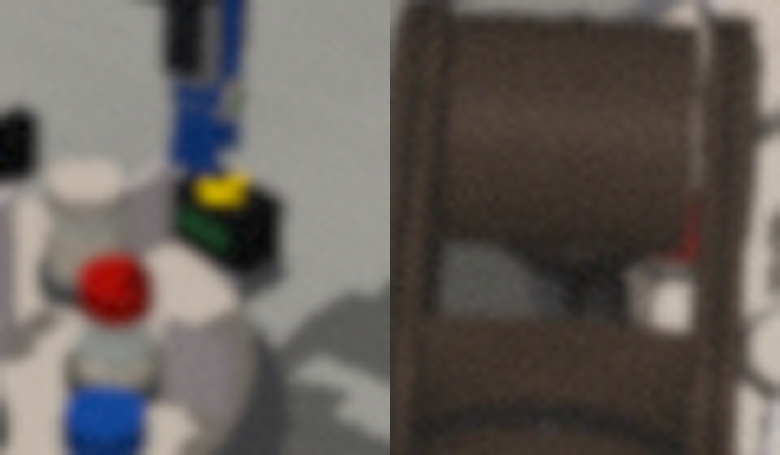

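The fin's predicted and seen lines agree within about 1 mm. Next I lower the clip.

{"fn": "step_arm", "kwargs": {"gripper": [1,1,1,1,1,1,1,1,1], "linear": [[-0.001,0,0.04],[-0.001,0,0.07],[-0.001,0,0.078],[-0.001,0,0.083],[-0.001,0,0.088],[-0.001,0,0.093],[-0.001,0,0.098],[-0.001,0,0.1],[-0.001,0,0.1]], "delta_rot": [[0,0,0],[0,0,0],[0,0,0],[0,0,0],[0,0,0],[0,0,0],[0,0,0],[0,0,0],[0,0,0]]}}

```text
time: 8.15
eef_pos: [0.6064, 0.0487, 0.0991]
tcp_rot: [0.999, 0.053, -0.0, -0.0]
contact_force: [0.4, -0.2, -0.6]
opening: 0.238
```

{"fn": "step_arm", "kwargs": {"gripper": [1,1,1], "linear": [[0,0,0.002],[0,0,0.003],[0,0,0.003]], "delta_rot": [[0,0,0],[0,0,0],[0,0,0]]}}

```text
time: 8.52
eef_pos: [0.6069, 0.0487, 0.0968]
tcp_rot: [0.999, 0.054, 0.0, 0.0]
contact_force: [0.2, 1.3, 2.2]
opening: 0.236
```

Run:
```python
from plant import ctrl
from m import *
import g
g.go((.606,.0485,.096,6))
c=ctrl.read_camera("scene");np.savez("pics/scene5.npz",**c);u,v=proj(c,(.607,.0485,.09)).astype(int);print(u,v,proj(c,(.607,.0485,.088)),proj(c,(.607,.0485,.058)))
cv2.imwrite("pics/a5.png",cv2.resize(c["frame"][v-30:v+30,u-30:u+30,::-1],(540,540),interpolation=2))
```

```text
at 8.53 [0.6069 0.0487 0.0968] psi 6.14 z [ 0.001  0.    -1.   ] open 0.236 F [0.2 1.3 2.2]
(0.606, 0.0485, 0.096, 6) lin [-0.0009, 0.0001, 0.0008] rot [0.0, -0.1, 0.1]
277 230 [277.80426009 231.61271064] [277.60523339 240.89793963]
```

View pics/a5.png

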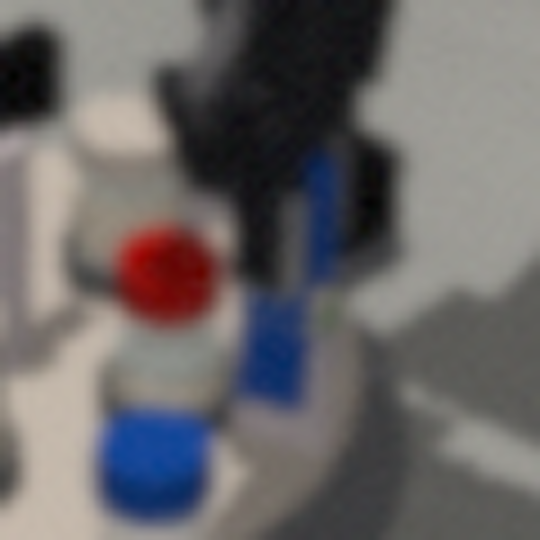

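The blue jaw (272,350) straddles the fin on the camera side. Contact is just starting, so I'll push it home.

{"fn": "step_arm", "kwargs": {"gripper": [1,1,1], "linear": [[0,0,0.001],[0,0,0.002],[0,0,0.002]], "delta_rot": [[0,0,0],[0,0,0],[0,0,0]]}}

```text
time: 8.95
eef_pos: [0.6082, 0.0488, 0.0967]
tcp_rot: [0.999, 0.053, 0.002, -0.0]
contact_force: [-1.0, 1.2, 7.7]
opening: 0.233
```

{"fn": "step_arm", "kwargs": {"gripper": [0.5,0.4,0.3,0.2,0.1,0.0,0.0], "linear": [[0,0,0.0],[0,0,0.001],[0,0,0.0015],[0,0,0.002],[0,0,0.002],[0,0,0.002],[0,0,0.002]], "delta_rot": [[0,0,0],[0,0,0],[0,0,0],[0,0,0],[0,0,0],[0,0,0],[0,0,0]]}}

```text
time: 9.82
eef_pos: [0.6056, 0.0488, 0.0913]
tcp_rot: [0.999, 0.054, -0.001, -0.0]
contact_force: [-0.3, 0.0, 0.2]
opening: 0.499
```

Run:
```python
from plant import ctrl
from m import *
import g
g.go((.606,.0485,.19,6))
```

```text
at 9.82 [0.6056 0.0488 0.0913] psi 6.14 z [-0.002  0.    -1.   ] open 0.499 F [-0.3  0.   0.2]
(0.606, 0.0485, 0.19, 6) lin [0.0001, 0.0003, -0.0987] rot [-0.0, 0.1, 0.1]
```

{"fn": "step_arm", "kwargs": {"gripper": [-0.5,-0.7,-0.7,-0.7,-0.7,-0.7,-0.7,-0.7], "linear": [[0,0,0],[0,0,0],[0,0,0],[0,0,-0.04],[0,0,-0.1],[0,0,-0.15],[0,0,-0.17],[0,0,-0.17]], "delta_rot": [[0,0,0],[0,0,0],[0,0,0],[0,0,0],[0,0,0],[0,0,0],[0,0,0],[0,0,0]]}}

```text
time: 10.82
eef_pos: [0.607, 0.0487, 0.2635]
tcp_rot: [0.999, 0.054, 0.001, 0.0]
contact_force: [-0.1, 0.2, -0.2]
opening: 0.85
```

Run:
```python
from plant import ctrl
from m import *
import g
g.go((.617,-.05,.24,-102),(.617,-.05,.108,-102))
c=ctrl.read_camera("scene");np.savez("pics/scene6.npz",**c);u,v=proj(c,(.607,.0,.09)).astype(int);print(u,v)
cv2.imwrite("pics/a6.png",cv2.resize(c["frame"][v-45:v+45,u-60:u+60,::-1],(800,600),interpolation=2))
```

```text
at 10.82 [0.607  0.0487 0.2635] psi 6.14 z [ 0.003 -0.    -1.   ] open 0.85 F [-0.1  0.2 -0.2]
(0.617, -0.05, 0.24, -102) lin [-0.0006, 0.0992, 0.0235] rot [-0.1, -0.1, 108.1]
(0.617, -0.05, 0.108, -102) lin [-0.001, 0.0991, 0.1555] rot [-0.1, -0.1, 108.1]
262 225
```

View pics/a6.png

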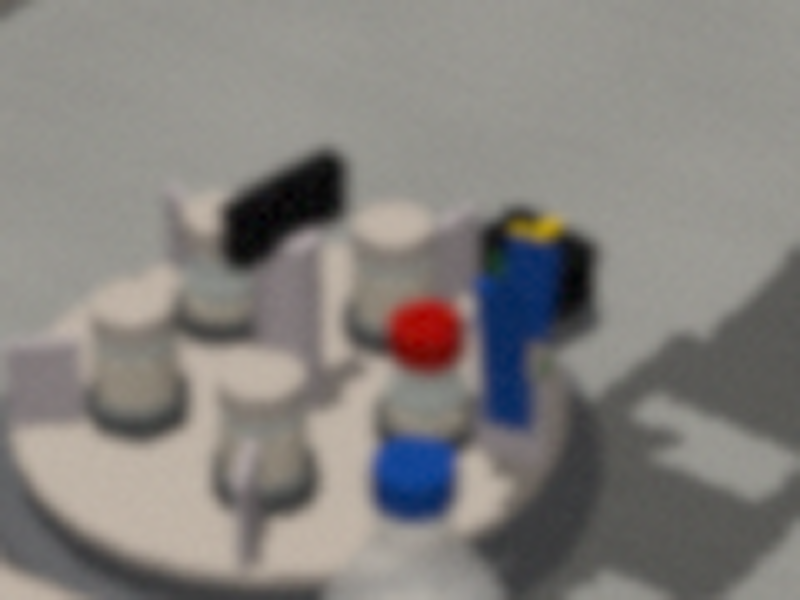

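The clip stands upright on the red jar's fin, with its jaw at (510,370). The black bar's centre is at (285,208) in the crop. Now I check the bar against the axis.

Run:
```python
from m import *
S,T=load("scene6"),load("top0")
for n,c,box in(("scene",S,(228,195,256,225)),("top",T,(290,170,320,205))):
    b,l=blobs(cv2.inRange(hsv(c),(0,0,0),(180,255,75)),box,20);print(n,b)
    for a in(-10,-12,-14):
      e=np.array([np.cos(np.radians(a)),np.sin(np.radians(a))]);k=np.array([-e[1],e[0]])
      q=np.float32([proj(c,[*(np.array([.6174,-.0501])+s*.03*e+t*.007*k),z]) for s in(-1,1) for t in(-1,1) for z in(.111,.141)]);h=cv2.convexHull(q);M=cv2.moments(h);print(a,round(M["m10"]/M["m00"],2),round(M["m01"]/M["m00"],2),q.min(0).round(1),q.max(0).round(1))
```

```text
scene [([244.02, 210.91], 183, [235, 203, 19, 17])]
-10 243.62 210.52 [233.6 200.3] [253.6 220.9]
-12 243.63 210.51 [233.4 200.4] [253.8 220.7]
-14 243.63 210.5 [233.2 200.5] [254.  220.6]
top [([305.24, 187.96], 72, [302, 178, 7, 20])]
-10 305.81 187.05 [301.4 175.4] [310.2 198.7]
-12 305.81 187.05 [301.  175.3] [310.6 198.7]
-14 305.82 187.05 [300.7 175.3] [310.9 198.7]
```

{"fn": "step_arm", "kwargs": {"gripper": [-0.7,-0.7,-0.7,-0.7,-0.7,-0.7,-0.7,-0.7,-0.7,-0.7,-0.7,-0.7,-0.7], "linear": [[-0.001,0.025,0],[-0.001,0.05,0],[-0.001,0.075,0],[-0.001,0.098,0.02],[-0.001,0.098,0.02],[-0.001,0.098,0.02],[-0.001,0.098,0.02],[-0.001,0.098,0.02],[-0.001,0.098,0.04],[-0.001,0.098,0.06],[-0.001,0.098,0.08],[-0.001,0.098,0.08],[-0.001,0.098,0.08]], "delta_rot": [[0,0,10],[0,0,20],[0,0,30],[0,0,40],[0,0,50],[0,0,60],[0,0,70],[0,0,80],[0,0,90],[0,0,100],[0,0,108],[0,0,108],[0,0,108]]}}

```text
time: 12.5
eef_pos: [0.6154, -0.0487, 0.1812]
tcp_rot: [-0.631, 0.776, 0.001, -0.001]
contact_force: [-0.1, 0.4, 0.6]
opening: 0.848
```

```bash
python3 g.py .616,-.049,.108,-102
```

```text
at 12.5 [ 0.6154 -0.0487  0.1812] psi -101.75 z [-0.002  0.001 -1.   ] open 0.848 F [-0.1  0.4  0.6]
(0.616, -0.049, 0.108, -102.0) lin [0.0002, -0.0008, 0.0732] rot [0.1, 0.0, 0.2]
```

{"fn": "step_arm", "kwargs": {"gripper": [-0.7,-0.7,-0.7,0,1,1,1,1,1], "linear": [[0,-0.001,0.04],[0,-0.001,0.073],[0,-0.001,0.073],[0,-0.001,0.073],[0,-0.001,0.073],[0,-0.001,0.073],[0,-0.001,0.073],[0,-0.001,0.073],[0,-0.001,0.073]], "delta_rot": [[0,0,0],[0,0,0],[0,0,0],[0,0,0],[0,0,0],[0,0,0],[0,0,0],[0,0,0],[0,0,0]], "grip_force": 60}}

```text
time: 13.62
eef_pos: [0.6183, -0.0492, 0.112]
tcp_rot: [-0.63, 0.776, -0.001, 0.001]
contact_force: [-0.3, 0.8, 6.5]
opening: 0.283
```

{"fn": "step_arm", "kwargs": {"gripper": [1,1,1,1], "linear": [[0,0,0],[0,0,0],[0,0,0],[0,0,0]], "delta_rot": [[0,0,0],[0,0,0],[0,0,0],[0,0,0]]}}

```text
time: 14.12
eef_pos: [0.6183, -0.0491, 0.112]
tcp_rot: [-0.63, 0.776, -0.001, 0.001]
contact_force: [-1.2, 0.4, 6.2]
opening: 0.279
```

Run:
```python
from plant import ctrl
from m import *
import g
g.go((.616,-.049,.108,-102))
o=[]
for n in("scene","top"):
    c=ctrl.read_camera(n);np.savez(f"pics/{n}7.npz",**c);u,v=proj(c,(.617,-.03,.1)).astype(int)
    o.append(cv2.resize(c["frame"][v-40:v+40,u-50:u+50,::-1],(400,320) if n=="top" else (400,320),interpolation=2))
cv2.imwrite("pics/a7.png",np.hstack(o))
```

```text
at 14.12 [ 0.6183 -0.0491  0.112 ] psi -101.86 z [ 0.004 -0.    -1.   ] open 0.279 F [-1.2  0.4  6.2]
(0.616, -0.049, 0.108, -102) lin [0.0003, 0.0023, 0.004] rot [-0.2, 0.0, 0.1]
```

View pics/a7.png

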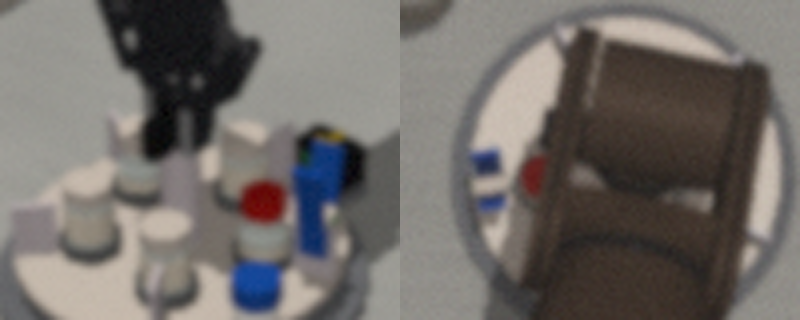

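The fingers stopped at 24 mm: the tips are on the thick grey post beneath the bar (180,180). I'll open a little, rise 7 mm, and grip again.

{"fn": "step_arm", "kwargs": {"gripper": [0,0,0,0,1,1,1,1,1,1], "linear": [[0,0,0],[0,0.001,0],[0,0.001,-0.01],[0,0.001,-0.01],[0,0.001,-0.01],[0,0.001,-0.01],[0,0.001,-0.01],[0,0.001,-0.01],[0,0.001,-0.01],[0,0.001,-0.01]], "delta_rot": [[0,0,0],[0,0,0],[0,0,0],[0,0,0],[0,0,0],[0,0,0],[0,0,0],[0,0,0],[0,0,0],[0,0,0]]}}

```text
time: 15.48
eef_pos: [0.6159, -0.0487, 0.1194]
tcp_rot: [-0.63, 0.776, 0.0, 0.0]
contact_force: [-0.8, 0.4, 2.8]
opening: 0.147
```

```bash
python3 g.py .616,-.049,.118,-102 .616,-.049,.118,-30
```

```text
at 15.47 [ 0.6159 -0.0487  0.1194] psi -101.86 z [-0.  0. -1.] open 0.147 F [-0.8  0.4  2.8]
(0.616, -0.049, 0.118, -102.0) lin [0.0003, -0.0002, 0.0014] rot [0.0, 0.0, 0.1]
(0.616, -0.049, 0.118, -30.0) lin [0.0003, -0.0002, 0.0014] rot [0.0, 0.0, -71.9]
```

{"fn": "step_arm", "kwargs": {"gripper": [1,1,1,1,1,1,1,1,1,1,1,1,1,1,1,1,1,1,1,1], "linear": [[0,0,0],[0,0,0],[0,0,0],[0,0,0],[0,0,0],[0,0,0],[0,0,0],[0,0,0],[0,0,0],[0,0,0],[0,0,0],[0,0,0],[0,0,0],[0,0,0],[0,0,0],[0,0,0],[0,0,0],[0,0,0],[0,0,0],[0,0,0]], "delta_rot": [[0,0,-2],[0,0,-5],[0,0,-9],[0,0,-13],[0,0,-17],[0,0,-21],[0,0,-25],[0,0,-29],[0,0,-33],[0,0,-37],[0,0,-41],[0,0,-45],[0,0,-49],[0,0,-53],[0,0,-57],[0,0,-61],[0,0,-65],[0,0,-69],[0,0,-72],[0,0,-72]]}}

```text
time: 17.98
eef_pos: [0.6171, -0.0511, 0.1195]
tcp_rot: [0.966, -0.257, 0.002, 0.001]
contact_force: [1.5, -4.5, 0.1]
opening: 0.148
```

Run:
```python
from plant import ctrl
from m import *
import g
g.go((.616,-.049,.118,-30))
o=[]
for n in("scene","top"):
    c=ctrl.read_camera(n);np.savez(f"pics/{n}8.npz",**c);u,v=proj(c,(.58,-.04,.08)).astype(int);print(n,u-50,v-40)
    h=hsv(c);box=(u-50,v-40,u+50,v+40);print("red",blobs(R(h),box,3)[0],"yel",blobs(Y(h),box,3)[0],"blue",blobs(cv2.inRange(h,(100,110,20),(130,255,255)),box,6)[0])
    o.append(cv2.resize(c["frame"][v-40:v+40,u-50:u+50,::-1],(400,320),interpolation=2))
    e=np.radians(168);print([proj(c,[.6174+.062*np.cos(e+d),-.0501+.062*np.sin(e+d),.084]).round(1).tolist() for d in(-.1,0,.1)])
cv2.imwrite("pics/a8.png",np.hstack(o))
```

```text
at 17.98 [ 0.6171 -0.0511  0.1195] psi -29.82 z [ 0.003 -0.004 -1.   ] open 0.148 F [ 1.5 -4.5  0.1]
(0.616, -0.049, 0.118, -30) lin [-0.002, -0.0013, 0.0014] rot [0.1, -0.3, 0.2]
scene 204 179
red [([260.96, 215.17], 70, [257, 211, 9, 9])] yel [([281.76, 214.76], 21, [279, 213, 7, 4])] blue [([269.98, 206.46], 142, [264, 195, 13, 25]), ([263.6, 250.76], 123, [258, 245, 12, 13])]
[[261.8, 215.5], [260.3, 214.6], [258.6, 213.8]]
top 251 162
red [] yel [] blue []
[[298.9, 209.6], [301.0, 210.1], [303.2, 210.4]]
```

View pics/a8.png

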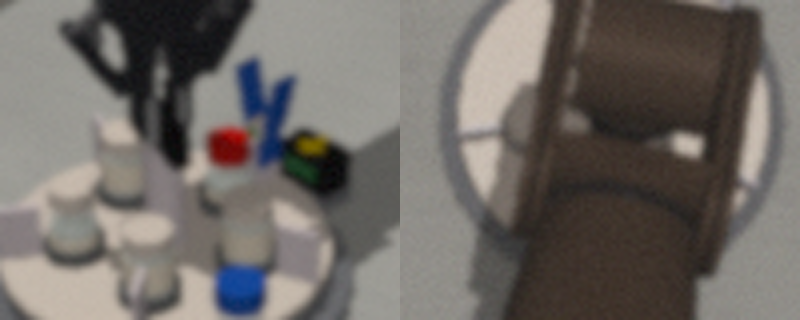

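Run:
```python
from m import *
for n in("top0","top8"):
    f=load(n)["frame"].astype(float);d=cv2.GaussianBlur(f[:,:,2]-f[:,:,0],(0,0),.8);r=[]
    for j in range(268,276):
        col=d[187:203,j];w=np.clip(col-np.median(col)-3,0,None);r.append((w@np.arange(187,203)/w.sum()).round(2))
    print(n,r)
# same-lid check: white-lid at goal well vs the rest picture of the jar there, and the fin facing +x etc in scene: subtract pictures
a,b=load("scene0")["frame"].astype(int),load("scene8")["frame"].astype(int)
# vertical fin at scene ~ (204+135/4,..) near front: fin ridge cols, rest vs now
for n in("scene0","scene6","scene8"):
    f=load(n)["frame"].astype(float);d=cv2.GaussianBlur(f[:,:,2]-f[:,:,0],(0,0),.8);r=[]
    for i in range(248,262,2):
        row=d[i,228:250];w=np.clip(row-np.median(row)-3,0,None);r.append((w@np.arange(228,250)/w.sum()).round(2))
    print(n,r)
```

```text
top0 [np.float64(194.32), np.float64(194.0), np.float64(193.91), np.float64(193.97), np.float64(193.84), np.float64(193.6), np.float64(193.47), np.float64(193.45)]
top8 [np.float64(194.79), np.float64(194.6), np.float64(194.4), np.float64(194.27), np.float64(194.14), np.float64(193.99), np.float64(193.86), np.float64(193.71)]
scene0 [np.float64(238.36), np.float64(241.41), np.float64(244.57), np.float64(243.23), np.float64(240.08), np.float64(238.5), np.float64(238.08)]
scene6 [np.float64(239.23), np.float64(243.52), np.float64(246.5), np.float64(243.77), np.float64(240.77), np.float64(239.24), np.float64(238.84)]
scene8 [np.float64(240.0), np.float64(240.24), np.float64(243.63), np.float64(243.69), np.float64(240.49), np.float64(239.0), np.float64(238.39)]
```

Run:
```python
from m import *
cen=np.array([.6174,-.0501])
for n,box in(("scene0",(250,215,280,245)),("scene8",(250,205,272,226))):
    c=load(n);h=hsv(c)
    for v in(30,60):
        m=cv2.inRange(h,(0,110,v),(10,255,255))|cv2.inRange(h,(170,110,v),(180,255,255))
        b=max(blobs(m,box,5)[0],key=lambda t:t[1]);x,y,w,hh=b[2]
        for uv in(b[0],(x+(w-1)/2,y+(hh-1)/2)):
            p=onz(c,*uv,.083)[:2]-cen;print(n,v,b[1],b[2],np.round(uv,2),np.linalg.norm(p).round(4),np.degrees(np.arctan2(p[1],p[0])).round(1))
```

```text
scene0 30 104 [260, 225, 11, 11] [265.12 229.88] 0.0628 95.3
scene0 30 104 [260, 225, 11, 11] [265. 230.] 0.0628 94.8
scene0 60 104 [260, 225, 11, 11] [265.12 229.88] 0.0628 95.3
scene0 60 104 [260, 225, 11, 11] [265. 230.] 0.0628 94.8
scene8 30 82 [256, 211, 11, 10] [260.84 215.06] 0.0626 166.5
scene8 30 82 [256, 211, 11, 10] [261.  215.5] 0.0614 164.7
scene8 60 82 [256, 211, 11, 10] [260.84 215.06] 0.0626 166.5
scene8 60 82 [256, 211, 11, 10] [261.  215.5] 0.0614 164.7
```

{"fn": "step_arm", "kwargs": {"gripper": [1,1,1,1], "linear": [[0,0,0],[0,0,0],[0,0,0],[0,0,0]], "delta_rot": [[0,0,0],[0,0,0],[0,0,0],[0,0,0]]}}

```text
time: 18.58
eef_pos: [0.617, -0.0511, 0.1194]
tcp_rot: [0.966, -0.257, 0.002, 0.001]
contact_force: [1.8, -5.2, -0.8]
opening: 0.147
```

Run:
```python
from plant import ctrl
import g,numpy as np
g.go();s=ctrl.get_state();print(np.abs(s["dq"]).max(),s["wrist_torque"]);print(ctrl.sign_off())
```

```text
at 18.57 [ 0.617  -0.0511  0.1194] psi -29.84 z [ 0.003 -0.004 -1.   ] open 0.147 F [ 1.8 -5.2 -0.8]
0.0013744135838660938 [-0.51676093 -0.19222465 -0.12997745]
the job is handed in; nothing more can be done
None
```

I put the clip on the red jar's fin, turned the carousel about 72° so that jar faces the reader, and handed in at 18.6 s while still gripping the handle bar.

- **Clip:** it was seated with about 8 N of push, released with no force left on the tool, and stood upright in the pictures before and after the turn.
- **Facing the reader:** two checks disagreed slightly on the turn. The top view of the neighbouring fin gave about 72.6° and the red lid in the scene view about 71.2°. I aimed for 168°, against 167.7° measured for the reader. The red lid's own reading came out at 165–166.5°, but that view already read about 1° low before the turn.
- **First handle grip failed:** the fingertips closed on the thicker grey post under the bar, pressing with about 6 N. I opened them, rose about 7 mm and gripped the bar properly.
- **At the end:** the arm was still, with a steady side force of about 5 N on the tool. The jars stood upright in the last picture. I did not check the bystander objects after the moves.

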